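# Scan the code inside the lid, shut the food box, put the scanner back on its pad

## Task

Log the open blue food box: pick up the yellow hand scanner and, with the lid left leaning back as it stands, aim its red window square-on at the middle of the code label inside the lid from about 10 cm away, and hold it steady there for a good second. Then lay the scanner (do not drop it) flat on the middle of the black charging pad, in line with the pad, either way round, and press the lid of the box fully shut until its catch clicks. Leave everything else on the cart where it stands.

Things in the scene. Friction and masses are not known exactly. Their poses are not given: they have to be found in the camera images.
- scanner: Hand code scanner lying flat, 160 long (x) x 34 wide x 33 high at the yellow handle (x from -80 to +30 mm); the black head (x from +30 to +80 mm) is 54 wide x 34 high. 160 g, centre of mass close to the origin's x. Origin: centre of its underside; +x runs to the nose, z up. The beam leaves the red window at the nose along +x, 17 mm above the underside.
- scanner_nose (a point): Centre of the red window, on the scanner at x +80, z +17 mm; same axes as the scanner (beam along +x).
- scanner_grip (a point): Good place to grip the handle (34 mm wide along y), on the scanner at x -10, z +17 mm; same axes as the scanner.
- foodbox: Fixed open blue transparent box, 110 (x) x 150 (y) x 60 high, walls 4 mm. Origin: centre of its underside. The lid's hinge runs along y on its top rim at x -55 mm (towards the robot); its front, with the latch, is at x +55 mm and looks away from the robot. A small tub stands inside.
- lid (a joint): Angle of the box's lid about its hinge: 0 = shut and latched, pi/2 = upright, it starts at about 2.1 to 2.3 (leaning back towards the robot); the hinge is stiff enough to stay where left. In the last 0.07 rad the catch must be pressed past a sprung latch (about 10 N down near the lid's front edge); left short of the click it stays proud.
- label (a point): Centre of the 42 mm square black and white code label on the inside of the lid, 62 mm from the hinge. Axes of the lid: x from the hinge to the lid's front edge, y along the hinge, z out of the lid's outer face (up when shut): the label looks along -z.
- lid_edge (a point): Middle of the lid's front edge on its outer face, 118 mm from the hinge; same axes as the label. The lid is 118 x 156 x 5 mm, its outer face 5.5 mm outside the hinge line, with a 60 mm wide lip turned down 14 mm at the front edge.
- pad: Fixed flat black charging pad with two light blue lines along it, 200 (x) x 90 (y) x 6 high. Origin: centre of its underside; x along its length.
- cup: Speckled ceramic cup, 72 across, 68 high, beside the scanner. Origin: centre of its underside.
- shaker: Closed grey flip-top shaker, 45 across, 68 high, on the scanner's other side. Origin: centre of its underside.
- stack1: Lowest of three stacked closed blue boxes, each 104 (x) x 154 (y) x 52 high. Origin: centre of its underside.
- stack2: Middle box of the stack.
- stack3: Top box of the stack; its top is 156 mm above the cart.
- ladle_rest: Stainless ladle rest, 100 (x) x 200 (y) x 16 high, with a ladle whose handle sticks out to 130 mm along -y, 40 high. Origin: centre of its underside.
- jar: Amber jar with red cap, 56 across, 110 high. Origin: centre of its underside.
- tub: Small white tub with green lid, 56 across, 37 high, inside the food box. Origin: centre of its underside.
Things that resemble listed ones, but are neither listed nor needed, are in the scene too. There is more than one size of the shaker; the job needs the middle-sized. Leave any pink look-alike of the foodbox alone.

How it is judged:
On the way:
1. held scanner's beam within 20 mm of the label's middle, square-on within 0.2 rad, nose 60 to 140 mm away, steady (under 20 mm/s, 0.15 rad/s), lid still leaning back (over 2.0 rad), for 1 s (x of label in the frame of scanner_nose between 0.06 and 0.14 m and y of label in the frame of scanner_nose between -0.02 and 0.02 m and z of label in the frame of scanner_nose between -0.02 and 0.02 m and z of scanner_nose in the frame of label below -0.05 m and angle between the x axis of scanner_nose and the z axis of label, either way round below 0.2 rad and linear speed of scanner below 0.02 m/s and angular speed of scanner below 0.15 rad/s and contact force between the fingers and scanner above 1 N and value of joint lid above 2 rad), for 1 s.
At the end, for the whole second after the job is handed in: Lid latched shut (under 0.035 rad); scanner at rest flat on the pad, within 30 mm along and 25 mm across of its middle, in line within 0.25 rad either way round; cup, shaker, stack, ladle rest, jar and tub within 30 mm of their starts; cup, shaker and jar upright (value of joint lid below 0.035 rad and x of scanner in the frame of pad between -0.03 and 0.03 m and y of scanner in the frame of pad between -0.025 and 0.025 m and z of scanner in the frame of pad below 0.012 m and angle between the x axis of scanner and the x axis of pad, either way round below 0.25 rad and angle between scanner's own z axis and vertical below 0.08 rad and linear speed of scanner below 0.02 m/s and distance of each of cup, shaker, stack1, stack2, stack3, ladle_rest, jar, tub from where it was at the start of the episode below 0.03 m and angle between each of cup, shaker, jar's own z axis and vertical below 0.2 rad); the robot touches nothing.
It fails at once if a bystander (cup, shaker, stacked box, ladle rest, jar, tub) is shoved more than 50 mm or cup, shaker or jar tipped over (distance of any of cup, shaker, stack1, stack2, stack3, ladle_rest, jar, tub from where it was at the start of the episode above 0.05 m or angle between any of cup, shaker, jar's own z axis and vertical above 0.6 rad).
It fails at once if the scanner is dropped (falls freely faster than 0.6 m/s, out of the fingers) (linear speed of scanner above 0.6 m/s and contact force between the fingers and scanner below 0.1 N).
It also fails if it takes over 72 s, if anything falls off the work surface, if the arm or the gripper's body presses on something with over 40 N, if the wrist force passes 120 N, or if a joint passes its speed limit or range.

## Robot

A 6-joint arm with a two-finger parallel gripper is mounted at the origin on the work surface. World frame = base frame: x ahead of the robot, y to its left, z up, the work surface at z = 0. Lengths are in m, angles in rad, forces in N, time in s.
With the tool pointing down it reaches from about 0.325 to 0.775 m from the base axis. Payload 5.5 kg.
Tool frame: the origin (TCP) lies at the very end of the fingers, on their centre line; the grasp point (between the pads) lies 19 mm behind it (arm.hold_point_z is the distance from the TCP to the grasp point, in m); z points along the fingers, y is the line along which they close (so a half turn about z gives the same grasp; the last joint's range is limited). The gripper opens to 85 mm and grips with 20 to 120 N. Pads are 22 mm wide; open, the fingers measure 114 mm over their backs; the gripper's body (76 mm by 85 mm) begins 54 mm behind the grasp point. The pads swing forward as they close: fully open they stand 13 mm farther back than shut.
Start: joints at [1.267, 0.091, 1.231, -0, 1.82, -0.057], TCP at [0.147, 0.582, 0.231] pointing down, gripper open.
Joint ranges: [-2.87, 2.87], [-0.86, 2.18], [0.17, 2.46], [-1.51, 4.65], [0.06, 2.69], [-2.65, 2.65]. Speed limits (rad/s): [2.57, 2.57, 3.01, 3.14, 3.14, 3.14].

## Interface

Orientations are given as [roll, pitch, yaw] about the fixed x, y, z axes, in that order (R = Rz(yaw) Ry(pitch) Rx(roll)).
In Python, from station import arm, cams, job gives the robot as it stands. The module is installed in compiled form; this text tells all that it offers.
- The arm moves only by the tool play_rows, never from a script. Its argument "rows" is a list that holds one entry, the list of rows, each a list of 6 numbers: the shift along the tool's x, y, z in m, then the turn, a rotation vector about the tool's x, y, z in rad. In form: [[[x, y, z, wx, wy, wz], ...]]. A call has 1 to 20 rows; each row shifts and turns the commanded pose from where the row before left it, along the tool's axes as they then stand; what a row does not reach is not made up. A row lasts 1/8 s, in which the tool goes at most 62.5 mm and 10.7 degrees, less where a joint would pass 70% of its speed; a pose out of reach is approached as far as the arm can. A call with a gripper value outside its range is refused whole. "jaw" is the closure, from 0 (fully open) to 1 (shut), set as the call begins (left out, the last holds). The fingers move at their own pace and stop on an object; "force" is the grip in N (left out, the last holds). Time passes only in rows, so rows that do not move let the fingers close. It gives the time, the measured TCP pose, the force, the opening and the grip force at its end, in the units of the state.
- arm.get_state(): the state, without advancing time (a new reading comes with each control period).
- cams.read_camera(name): name is "scene" or "top" or "wrist"; returns a dict with "frame" (420x560x3 uint8, blue, green, red), "mtx" (3x3 intrinsics, pixels), "k1" (the pictures are not rectified: a ray, as slopes to the right and down, at radius r is drawn at 1 + k1 r^2 times it, then the intrinsics apply), "world_to_cam" (4x4, takes a point from world to camera coordinates). Camera axes: x right, y up, looking along -z (the intrinsics and any distortion apply to the point x, -y, -z); pixel columns grow to the right and rows downward; lengths in m; the calibration is good to about 2 mm. A picture is of the moment at which its call begins. There is no depth.
- job.sign_off(): hands the job in; it is judged then, once.
Trained networks look in a picture, given as the dict that the camera call returned (one of the last four; its "shot" number tells which), for a name from the list of things; names that differ only in an ending like _2 or _b are one class to them, and where a whole thing is asked for, a point or a joint stands for the part that bears it (a point fixed in the world has none). Each returns a list of dicts, best first, with "score" (0 to 1); they miss things now and then, are a little off and sometimes report something else, mostly with a low value. They report only what shows in the picture. A call takes as long as a camera call. They do not tell look-alikes from the thing itself.
- cams.cut_out(picture, label): "region" (420x560 bool, what is visible of it).
- cams.landmark_of(picture, label): "position" ([x, y, z] in m, in the coordinates of the camera as it stood for that picture, good to about 4 mm: a listed point, or the origin of a listed thing).
The state is a dict: "clock": time; "joint_positions": joint angles; "qd": joint speeds; "effort": joint torques, N m; "eef_pos": TCP position; "eef_rot": TCP orientation; "force": force on the tool from outside, world axes, zero at the start; "moment": the same for the moment, N m; "grip_width": finger opening in m; "finger_force": force on a finger pad.
Only numpy, scipy, OpenCV 4.12 (cv2) and the standard library are available. Lean on these libraries where they do the work, as an engineer would, in place of code of your own. Each camera call takes 0.05 s, during which the arm holds its last target. There are 200 camera calls.

## Working session

There is one attempt and no reset: what is moved stays moved. The work goes in short steps, Python scripts to look and compute and a tool call to move; the robot and the scene stay as the last step left them, time stands still between calls to the robot, and variables do not carry over. Pictures are saved under pics/ and viewed, at most 10 in all, crops included, and the job is handed in when it is done.

Besides the shell and the picture viewer there is one more tool, called after ">>>" as a command line: name --argument value ..., lists and objects as JSON in quotes. play_rows: Moves the arm, as the interface text tells. Its arguments: {"type":"object","properties":{"rows":{"type":"array","items":{"type":"array","items":{"type":"array","items":{"type":"number"}}}},"jaw":{"type":"number"},"force":{"type":"number"}},"required":["rows"]}

```bash
mkdir -p pics
cat > h.py <<'E'
import numpy as np, cv2
from scipy.spatial.transform import Rotation as R
from station import arm, cams, job
def world(p,pic):
    return (np.linalg.inv(pic["world_to_cam"])@np.r_[p,1])[:3]
def proj(P,pic):
    p=(pic["world_to_cam"]@np.r_[P,1])[:3]; s=np.array([p[0],-p[1]])/-p[2]
    s=s*(1+pic["k1"]*(s@s)); return (pic["mtx"]@np.r_[s,1])[:2]
def ray(uv,pic):
    q=np.linalg.inv(pic["mtx"])@np.r_[uv,1]; s=q[:2].copy(); t=s.copy()
    for _ in range(20): t=s/(1+pic["k1"]*(t@t))
    M=np.linalg.inv(pic["world_to_cam"]); d=M[:3,:3]@np.array([t[0],-t[1],-1]); return M[:3,3],d/np.linalg.norm(d)
def onz(uv,z,pic):
    o,d=ray(uv,pic); return o+d*(z-o[2])/d[2]
def tri(rs):
    A=sum(np.eye(3)-np.outer(d,d) for o,d in rs); b=sum((np.eye(3)-np.outer(d,d))@o for o,d in rs); return np.linalg.solve(A,b)
def euler(s): return R.from_euler('xyz',s)
E
python3 - <<'E'
from h import *
np.set_printoptions(precision=3,suppress=True)
s=arm.get_state(); print(s)
ims=[]
for c in ["scene","top","wrist"]:
    p=cams.read_camera(c); ims.append(p["frame"]); cv2.imwrite(f"pics/{c}0.png",p["frame"])
    print(c,np.linalg.inv(p["world_to_cam"])[:3,3])
    if c=="wrist": 
        print(p["world_to_cam"])
    for n in ["scanner","scanner_nose","scanner_grip","foodbox","label","lid_edge","pad","cup","shaker","stack3","ladle_rest","jar","tub"]:
        print(n,[(round(float(d["score"]),2),np.round(world(d["position"],p),3).tolist(),np.round(proj(world(d["position"],p),p)).tolist()) for d in cams.landmark_of(p,n)[:4]])
E
```

```text
{'clock': 0.0, 'joint_positions': array([ 1.267,  0.092,  1.232, -0.   ,  1.82 , -0.057]), 'qd': array([ 0.   , -0.001, -0.001, -0.002,  0.001,  0.001]), 'effort': array([ -0.001, -45.871, -41.803,  -0.   ,   0.011,   0.   ]), 'eef_pos': array([0.146, 0.582, 0.23 ]), 'eef_rot': array([-3.14 , -0.   ,  2.895]), 'force': array([0.479, 0.809, 0.242]), 'moment': array([ 0.013, -0.004,  0.023]), 'finger_force': 0.0, 'grip_width': 0.08546314914592747}
scene [1.288 0.497 0.945]
scanner [(0.57, [0.468, -0.344, 0.002], [192.0, 188.0])]
scanner_nose [(0.8, [0.541, -0.311, 0.017], [182.0, 201.0])]
scanner_grip [(0.75, [0.456, -0.347, 0.02], [193.0, 180.0])]
foodbox [(0.72, [0.6, -0.001, -0.002], [263.0, 269.0]), (0.62, [0.22, -0.266, 0.002], [264.0, 155.0]), (0.17, [0.467, 0.009, 0.15], [299.0, 193.0])]
label [(0.76, [0.512, 0.005, 0.108], [286.0, 216.0]), (0.74, [0.23, -0.268, 0.063], [262.0, 140.0])]
lid_edge [(0.82, [0.283, -0.273, 0.068], [250.0, 146.0]), (0.7, [0.471, 0.011, 0.151], [298.0, 194.0])]
pad [(0.63, [0.436, 0.326, 0.001], [416.0, 285.0])]
cup [(0.85, [0.517, -0.45, 0.001], [152
[... 1190 characters left out ...]
0]), (0.75, [0.374, -0.176, 0.001], [333.0, 242.0]), (0.47, [0.537, -0.233, 0.001], [354.0, 180.0])]
stack3 [(0.87, [0.708, 0.339, 0.001], [137.0, 115.0]), (0.8, [0.717, 0.332, 0.051], [135.0, 105.0]), (0.66, [0.711, 0.344, 0.101], [125.0, 100.0])]
ladle_rest [(0.83, [0.715, -0.32, -0.001], [385.0, 115.0])]
jar [(0.88, [0.699, 0.156, -0.0], [206.0, 119.0])]
tub [(0.58, [0.594, -0.004, 0.004], [266.0, 157.0])]
wrist [0.077 0.599 0.373]
[[ 0.244  0.97   0.    -0.6  ]
 [-0.93   0.234 -0.284  0.037]
 [-0.275  0.069  0.959 -0.378]
 [ 0.     0.     0.     1.   ]]
scanner []
scanner_nose []
scanner_grip []
foodbox []
label []
lid_edge []
pad []
cup []
shaker []
stack3 []
ladle_rest []
jar []
tub []
```

Run:
```python
import cv2,numpy as np
a=cv2.imread("pics/scene0.png")[90:400,90:520]; b=cv2.imread("pics/top0.png")[70:330,90:480]
cv2.imwrite("pics/a.png",cv2.resize(a,None,fx=1.8,fy=1.8,interpolation=cv2.INTER_CUBIC)); cv2.imwrite("pics/b.png",cv2.resize(b,None,fx=2,fy=2,interpolation=cv2.INTER_CUBIC))
```

```text
(no output)
```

View pics/a.png

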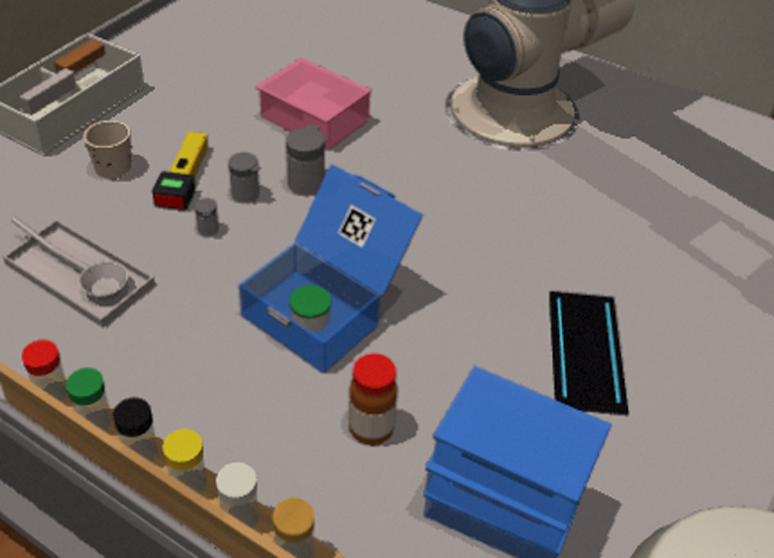

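View pics/b.png

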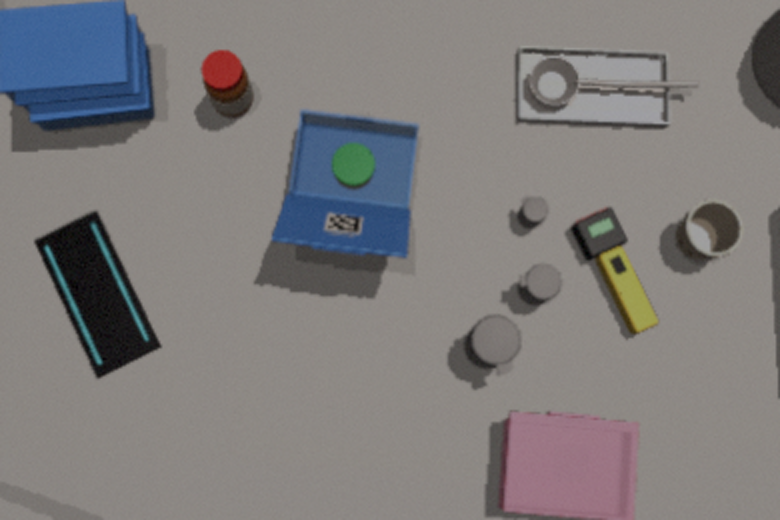

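The scene crop shows the yellow scanner at (180,170). The open blue box with the code label is at (355,225), the black pad at (588,350) and the middle shaker at (243,177). There are small and large shakers at (206,218) and (305,160), and a pink look-alike box at (313,100) that I leave alone. The blue box is the one meant because it is blue, has the label in its lid, and its lid leans back toward the robot. The top crop agrees.

```bash
cat >> h.py <<'E'
def delta(pos,Rt,st=None):
    """total shift in current tool axes, and turn about tool axes"""
    st=st or arm.get_state(); Rc=euler(st["eef_rot"])
    print("shift",np.round(Rc.inv().apply(np.array(pos)-st["eef_pos"]),4),"turn",np.round((Rc.inv()*Rt).as_rotvec(),4))
def down(yaw): return R.from_euler('xyz',[np.pi,0,yaw])
E
python3 - <<'E'
from h import *
delta([.42,.2,.3],down(.43)); 
s=arm.get_state(); s["eef_pos"]=np.array([.42,.2,.3]); delta([.50,0,.36],down(.43),s)
E
```

```text
shift [-0.3584 -0.3035 -0.0687] turn [-0.      0.      2.4648]
shift [-0.1264 -0.1744 -0.06  ] turn [-0.      0.      2.4648]
```

>>> play_rows --rows '[[[-0.04, -0.034, -0.008, 0, 0, 0], [-0.04, -0.034, -0.008, 0, 0, 0], [-0.04, -0.034, -0.008, 0, 0, 0], [-0.04, -0.034, -0.008, 0, 0, 0], [-0.04, -0.034, -0.008, 0, 0, 0], [-0.04, -0.034, -0.008, 0, 0, 0], [-0.04, -0.034, -0.008, 0, 0, 0], [-0.04, -0.034, -0.008, 0, 0, 0], [-0.04, -0.032, -0.008, 0, 0, 0], [-0.031, -0.043, -0.015, 0, 0, 0], [-0.031, -0.043, -0.015, 0, 0, 0], [-0.031, -0.043, -0.015, 0, 0, 0], [-0.031, -0.043, -0.015, 0, 0, 0]]]'

```text
clock: 3.72
eef_pos: [0.5, 0.0003, 0.364]
eef_rot: [3.141, 0.001, 2.895]
force: [0.4, 0.8, -0.0]
grip_width: 0.0852
finger_force: 0.0
```

>>> play_rows --rows '[[[0, 0, 0, 0, 0, 0.176], [0, 0, 0, 0, 0, 0.176], [0, 0, 0, 0, 0, 0.176], [0, 0, 0, 0, 0, 0.176], [0, 0, 0, 0, 0, 0.176], [0, 0, 0, 0, 0, 0.176], [0, 0, 0, 0, 0, 0.176], [0, 0, 0, 0, 0, 0.176], [0, 0, 0, 0, 0, 0.176], [0, 0, 0, 0, 0, 0.176], [0, 0, 0, 0, 0, 0.176], [0, 0, 0, 0, 0, 0.176], [0, 0, 0, 0, 0, 0.176], [0, 0, 0, 0, 0, 0.176], [0, 0, 0, 0, 0, 0]]]'

```text
clock: 5.6
eef_pos: [0.4996, 0.002, 0.3634]
eef_rot: [3.142, -0.0, 0.432]
force: [-0.3, -0.2, -0.2]
grip_width: 0.0852
finger_force: 0.0
```

Run:
```python
from h import *
s=arm.get_state(); print(s["clock"],s["eef_pos"],s["eef_rot"],s["joint_positions"])
p=cams.read_camera("wrist"); cv2.imwrite("pics/w1.png",p["frame"]); np.savez("w1.npz",**{k:p[k] for k in ("frame","mtx","k1","world_to_cam")})
for n in ["foodbox","label","lid_edge","tub","scanner"]:
    print(n,[(round(float(d["score"]),2),np.round(world(d["position"],p),3).tolist(),np.round(proj(world(d["position"],p),p)).tolist()) for d in cams.landmark_of(p,n)[:4]])
```

```text
5.6 [0.49961771 0.00203338 0.36338015] [ 3.14152861e+00 -2.06455770e-04  4.32387680e-01] [-6.40629759e-02 -1.08332822e-01  1.19076709e+00  4.75802877e-05
  2.05894635e+00  1.07436800e+00]
foodbox [(0.88, [0.225, -0.261, -0.001], [346.0, 350.0]), (0.52, [0.438, 0.327, -0.0], [64.0, 103.0])]
label [(0.63, [0.51, 0.007, 0.104], [278.0, 158.0]), (0.63, [0.228, -0.265, 0.06], [355.0, 375.0]), (0.22, [0.514, -0.45, -0.003], [519.0, 258.0])]
lid_edge [(0.72, [0.286, -0.268, 0.069], [376.0, 353.0]), (0.66, [0.473, 0.013, 0.148], [259.0, 192.0]), (0.52, [0.542, -0.308, 0.015], [468.0, 216.0])]
tub [(0.7, [0.602, -0.006, 0.002], [313.0, 94.0])]
scanner [(0.68, [0.47, -0.336, 0.004], [454.0, 257.0])]
```

View pics/w1.png

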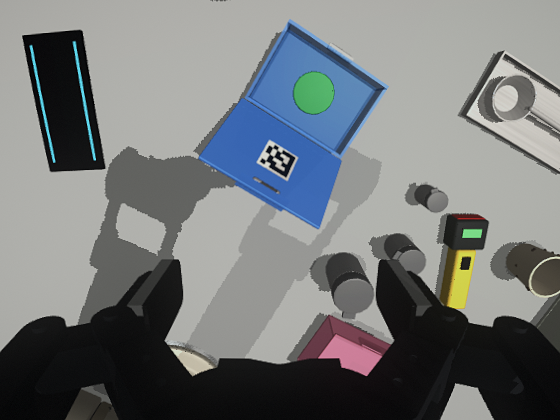

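The wrist view shows the label at (278,158), the lid's edge corners at (200,158) and (318,228), and the box's front rim corners at (290,20) and (386,87). The pad corners are at (23,37), (82,30), (104,168) and (51,171), and the scanner is at (460,260). I fit the box, lid and pad from these.

```bash
cat > fit.py <<'E'
from h import *
from scipy.optimize import least_squares
np.set_printoptions(precision=4,suppress=True)
w=dict(np.load("w1.npz")); s=cams.read_camera("scene"); t=cams.read_camera("top")
def lidpt(q,r,y,n):
    x,yy,yaw,th,zh=q; l=np.array([-.055+r*np.cos(th)-n*np.sin(th), y, zh+r*np.sin(th)+n*np.cos(th)])
    return R.from_euler('z',yaw).apply(l)+[x,yy,0]
def boxpt(q,a,y,z): return R.from_euler('z',q[2]).apply([a,y,z])+[q[0],q[1],0]
obs=[]
L=lambda r,y,n:(lambda q:lidpt(q,r,y,n)); B=lambda a,y,z:(lambda q:boxpt(q,a,y,z))
for pic,a,b in [(w,(200,158),(318,228)),(s,(323.9,209.4),(275,182.8)),(t,(226.5,190),(293.5,197))]:
    obs+=[(pic,L(.118,.078,.003),a),(pic,L(.118,-.078,.003),b)]
for pic,a,b in [(w,(290,20),(386,87)),(t,(241.5,126.5),(298.5,131.5))]:
    obs+=[(pic,B(.055,.075,.06),a),(pic,B(.055,-.075,.06),b)]
for pic,c in [(w,(277.5,158.5)),(s,(287,215)),(t,(262,181.5))]: obs.append((pic,L(.062,0,.0),c))
f=lambda q:np.concatenate([proj(F(q),p)-c for p,F,c in obs])
r=least_squares(f,[.6,0,-.05,2.2,.06],loss='soft_l1')
q=r.x; print("box",q); print(f(q).reshape(-1,2).round(1).tolist()); print("label",lidpt(q,.062,0,0),"edge",lidpt(q,.118,0,.0055))
np.save("box.npy",q)
P=[(c[0]/2+90,c[1]/2+70) for c in [(36,242),(97,211),(159,345),(98,377)]]; W=[(23,37),(82,30),(104,168),(51,171)]
C=np.array([tri([ray(a,t),ray(b,w)]) for a,b in zip(P,W)]); print("pad",C.mean(0)); print(C)
d=(C[0]+C[1]-C[2]-C[3]); print("yaw",np.arctan2(d[1],d[0]))
for pic,cs in ((t,P),(w,W)):
    D=np.array([onz(c,.006,pic) for c in cs]); d=D[0]+D[1]-D[2]-D[3]; print(D.mean(0),np.arctan2(d[1],d[0]))
E
python3 fit.py
```

```text
box [ 0.6003 -0.0048 -0.1165  2.2349  0.0545]
[[-0.7, -0.1], [1.2, 0.2], [0.2, 1.1], [-1.7, -0.7], [-1.3, -0.4], [-0.4, 0.9], [-0.8, -0.1], [2.7, 0.4], [-2.0, -2.0], [0.2, 0.1], [0.8, 1.6], [0.4, 1.9], [-0.6, 0.3]]
label [0.5077 0.006  0.1033] edge [0.4691 0.0105 0.144 ]
pad [0.4368 0.3227 0.0031]
[[0.5029 0.4053 0.0054]
 [0.5453 0.3291 0.0004]
 [0.37   0.2398 0.0035]
 [0.3292 0.3167 0.0031]]
yaw 0.4715096105522087
[0.4356 0.3211 0.006 ] 0.471621662602802
[0.4382 0.3221 0.006 ] 0.47257295168898683
```

```bash
python3 -c "
from h import *
delta([.440,-.356,.2],down(.432))"
```

```text
shift [-0.2039  0.3002  0.1633] turn [-0.      0.     -0.0003]
```

>>> play_rows --rows '[[[-0.034, 0.05, 0.01, 0, 0, 0], [-0.034, 0.05, 0.01, 0, 0, 0], [-0.034, 0.05, 0.02, 0, 0, 0], [-0.034, 0.05, 0.03, 0, 0, 0], [-0.034, 0.05, 0.04, 0, 0, 0], [-0.034, 0.05, 0.053, 0, 0, 0], [0, 0, 0, 0, 0, 0], [0, 0, 0, 0, 0, 0]]]' --jaw 0.2

```text
clock: 7.0
eef_pos: [0.4442, -0.3286, 0.2208]
eef_rot: [-3.142, -0.001, 0.431]
force: [1.2, -0.1, 0.4]
grip_width: 0.0681
finger_force: 0.0
```

Run:
```python
from h import *
s=arm.get_state(); print(s["clock"],s["eef_pos"],s["eef_rot"],s["grip_width"])
p=cams.read_camera("wrist"); cv2.imwrite("pics/w2.png",p["frame"]); np.savez("w2.npz",**{k:p[k] for k in ("frame","mtx","k1","world_to_cam")})
for n in ["scanner","scanner_nose","scanner_grip"]:
    print(n,[(round(float(d["score"]),2),np.round(world(d["position"],p),3).tolist(),np.round(proj(world(d["position"],p),p)).tolist()) for d in cams.landmark_of(p,n)[:4]])
hsv=cv2.cvtColor(p["frame"],cv2.COLOR_BGR2HSV); m=cv2.inRange(hsv,(20,120,80),(35,255,255))
k=max(cv2.findContours(m,0,2)[0],key=cv2.contourArea); print(cv2.contourArea(k)); b=cv2.boxPoints(cv2.minAreaRect(k)); print(b)
B=np.array([onz(c,.033,p) for c in b]); print(B); e=[B[i]-B[i-1] for i in range(4)]; print([(np.linalg.norm(x),np.arctan2(x[1],x[0])) for x in e],B.mean(0))
```

```text
7.0 [ 0.44423236 -0.3285507   0.22077757] [-3.14157976e+00 -5.76840314e-04  4.30811351e-01] 0.06809003908643134
scanner [(0.78, [0.467, -0.336, 0.002], [293.0, 158.0]), (0.56, [0.541, -0.307, 0.016], [299.0, 80.0])]
scanner_nose [(0.7, [0.54, -0.307, 0.016], [299.0, 81.0]), (0.5, [0.461, -0.342, 0.016], [297.0, 168.0])]
scanner_grip [(0.93, [0.458, -0.341, 0.018], [294.0, 170.0])]
3148.0
[[283. 135.]
 [316. 135.]
 [316. 237.]
 [283. 237.]]
[[ 0.48710386 -0.31382988  0.033     ]
 [ 0.50060811 -0.34309301  0.033     ]
 [ 0.40484121 -0.39075303  0.033     ]
 [ 0.3901747  -0.35878717  0.033     ]]
[(np.float64(0.1068476433269585), np.float64(0.43428367601940737)), (np.float64(0.03222880106671123), np.float64(-1.138439363080613)), (np.float64(0.10697091710314807), np.float64(-2.6798132215445927)), (np.float64(0.03516991553746876), np.float64(2.000958968505553))] [ 0.44568197 -0.35161577  0.033     ]
```

View pics/w2.png

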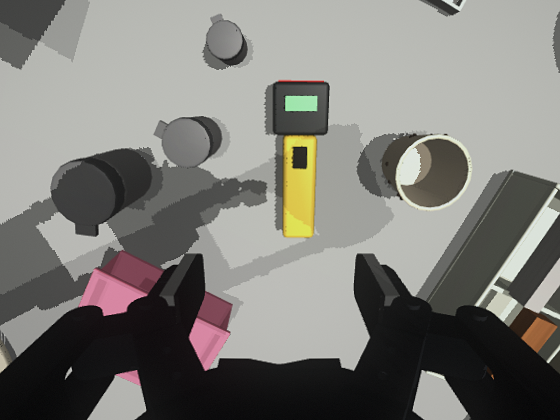

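The wrist view shows the scanner handle from (283,135) to (316,237), with the middle shaker at (190,140) and the cup at (435,170), both well clear of the fingers.

```bash
python3 -c "
from h import *
delta([.459,-.345,.006],down(.445))"
```

```text
shift [0.0053 0.0207 0.2163] turn [ 0.0029 -0.0015 -0.0124]
```

>>> play_rows --rows '[[[0.005, 0.021, 0.0, 0, 0, -0.012], [0, 0, 0.05, 0, 0, 0], [0, 0, 0.05, 0, 0, 0], [0, 0, 0.05, 0, 0, 0], [0, 0, 0.035, 0, 0, 0], [0, 0, 0.015, 0, 0, 0], [0, 0, 0, 0, 0, 0], [0, 0, 0, 0, 0, 0]]]'

```text
clock: 8.2
eef_pos: [0.4587, -0.3465, 0.0227]
eef_rot: [3.138, -0.002, 0.443]
force: [-0.5, 0.1, 0.2]
grip_width: 0.0681
finger_force: 0.0
```

```bash
python3 -c "
from h import *
s=arm.get_state();print(s['force'],s['grip_width'])
delta([.459,-.345,.006],down(.445))"
```

```text
[-0.45212963  0.12503862  0.17232484] 0.06805161614875095
shift [ 0.0009 -0.0013  0.0167] turn [ 0.0035 -0.0016 -0.0018]
```

>>> play_rows --rows '[[[0, 0, 0.008, 0, 0, 0], [0, 0, 0.008, 0, 0, 0], [0, 0, 0, 0, 0, 0], [0, 0, 0, 0, 0, 0]]]'

```text
clock: 8.7
eef_pos: [0.4573, -0.3457, 0.0041]
eef_rot: [-3.141, 0.0, 0.443]
force: [0.7, 0.4, -0.6]
grip_width: 0.0681
finger_force: 0.0
```

>>> play_rows --rows '[[[0, 0, 0, 0, 0, 0], [0, 0, 0, 0, 0, 0], [0, 0, 0, 0, 0, 0], [0, 0, 0, 0, 0, 0], [0, 0, 0, 0, 0, 0], [0, 0, 0, 0, 0, 0]]]' --jaw 1 --force 50

```text
clock: 9.45
eef_pos: [0.4577, -0.346, 0.0047]
eef_rot: [3.141, -0.0, 0.443]
force: [0.3, 0.0, 3.5]
grip_width: 0.0332
finger_force: 52.1
```

>>> play_rows --rows '[[[0, 0, -0.01, 0, 0, 0], [0, 0, -0.03, 0, 0, 0], [0, 0, -0.06, 0, 0, 0], [0, 0, -0.06, 0, 0, 0], [0, 0, -0.06, 0, 0, 0], [0, 0, -0.06, 0, 0, 0], [0, 0, -0.03, 0, 0, 0], [0, 0, 0, 0, 0, 0], [0, 0, 0, 0, 0, 0]]]'

```text
clock: 10.58
eef_pos: [0.4572, -0.3455, 0.3117]
eef_rot: [-3.138, 0.001, 0.443]
force: [-1.4, 0.1, -2.4]
grip_width: 0.0332
finger_force: 51.7
```

```bash
cat > plan.py <<'E'
from h import *
np.set_printoptions(precision=4,suppress=True)
lab=np.array([.509,.0055,.106]); th,yaw=2.228,-.1165
def scan(nose=np.array([.0905,0,-.0125]),d=.10):
    Rz=R.from_euler('z',yaw); b=Rz.apply([-np.sin(th),0,np.cos(th)]); zt=Rz.apply([-np.cos(th),0,-np.sin(th)])
    Rt=R.from_matrix(np.c_[b,np.cross(zt,b),zt]); return lab-b*d-Rt.apply(nose),Rt
E
python3 - <<'E'
from plan import *
s=arm.get_state(); Rc=euler(s["eef_rot"]); print(s["eef_pos"],s["eef_rot"],s["grip_width"],s["finger_force"])
p=cams.read_camera("wrist")
for n in ["scanner","scanner_nose","scanner_grip"]:
    print(n,[(round(float(d["score"]),2),Rc.inv().apply(world(d["position"],p)-s["eef_pos"])) for d in cams.landmark_of(p,n)[:2]])
hsv=cv2.cvtColor(p["frame"],cv2.COLOR_BGR2HSV); m=cv2.inRange(hsv,(0,150,60),(8,255,255))
P,Rt=scan(); print(P,Rt.as_euler('xyz'))
print((Rc.inv()*down(np.pi+yaw)).as_rotvec(),(down(np.pi+yaw).inv()*Rt).as_rotvec())
s["eef_rot"]=down(np.pi+yaw).as_euler('xyz'); delta(P,Rt,s); delta(P+[0,0,.1],Rt,s)
s["eef_rot"]=Rt.as_euler('xyz'); delta(P,Rt,s);delta(P+[0,0,.1],Rt,s)
E
```

```text
[ 0.4572 -0.3455  0.3117] [-3.1383  0.0015  0.4428] 0.03323033832339239 51.65332496166229
scanner [(0.68, array([ 0.0124, -0.004 ,  0.0047]))]
scanner_nose [(0.8, array([ 0.0923,  0.0009, -0.009 ]))]
scanner_grip [(0.57, array([ 0.0014, -0.0038, -0.0125]))]
[ 0.6664 -0.0129  0.2125] [-3.1416  0.6572  3.0251]
[-0.0031 -0.0037 -2.5823] [ 0.     -0.6572  0.    ]
shift [-0.1691  0.3547  0.0992] turn [ 0.     -0.6572 -0.    ]
shift [-0.1691  0.3547 -0.0008] turn [ 0.     -0.6572 -0.    ]
shift [-0.0733  0.3547  0.1819] turn [-0.  0.  0.]
shift [-0.1344  0.3547  0.1027] turn [-0.  0.  0.]
```

>>> play_rows --rows '[[[0, 0, 0, 0, 0, -0.172], [0, 0, 0, 0, 0, -0.172], [0, 0, 0, 0, 0, -0.172], [0, 0, 0, 0, 0, -0.172], [0, 0, 0, 0, 0, -0.172], [0, 0, 0, 0, 0, -0.172], [0, 0, 0, 0, 0, -0.172], [0, 0, 0, 0, 0, -0.172], [0, 0, 0, 0, 0, -0.172], [0, 0, 0, 0, 0, -0.172], [0, 0, 0, 0, 0, -0.172], [0, 0, 0, 0, 0, -0.172], [0, 0, 0, 0, 0, -0.172], [0, 0, 0, 0, 0, -0.172], [0, 0, 0, 0, 0, -0.174]]]'

```text
clock: 12.65
eef_pos: [0.4573, -0.3456, 0.313]
eef_rot: [3.141, -0.001, 3.031]
force: [0.4, 0.1, -1.8]
grip_width: 0.033
finger_force: 51.6
```

>>> play_rows --rows '[[[-0.017, 0.036, 0, 0, 0, 0], [-0.025, 0.053, 0, 0, 0, 0], [-0.025, 0.053, 0, 0, 0, 0], [-0.025, 0.053, 0, 0, 0, 0], [-0.025, 0.053, 0, 0, 0, 0], [-0.025, 0.053, 0, 0, 0, 0], [-0.025, 0.053, 0, 0, 0, 0], [0, 0, 0, 0, -0.13, 0], [0, 0, 0, 0, -0.13, 0], [0, 0, 0, 0, -0.13, 0], [0, 0, 0, 0, -0.13, 0], [0, 0, 0, 0, -0.137, 0], [0, 0, 0, 0, 0, 0], [0, 0, 0, 0, 0, 0]]]'

```text
clock: 14.4
eef_pos: [0.6646, -0.0136, 0.3149]
eef_rot: [3.142, 0.656, 3.025]
force: [-0.2, -0.3, -1.6]
grip_width: 0.0333
finger_force: 51.5
```

Run:
```python
from plan import *
s=arm.get_state(); print(s["eef_pos"],s["eef_rot"],s["joint_positions"])
delta(*scan())
```

```text
[ 0.6646 -0.0136  0.3149] [3.1415 0.6559 3.0247] [-0.0512 -0.2866  1.5613 -0.0427  1.2123 -1.5037]
shift [0.0612 0.0009 0.0821] turn [-0.0002 -0.0013 -0.0004]
```

>>> play_rows --rows '[[[0.015, 0, 0.02, 0, 0, 0], [0.015, 0, 0.02, 0, 0, 0], [0.015, 0, 0.021, 0, 0, 0], [0.016, 0, 0.021, 0, 0, 0], [0, 0, 0, 0, 0, 0], [0, 0, 0, 0, 0, 0], [0, 0, 0, 0, 0, 0]]]'

```text
clock: 15.28
eef_pos: [0.6673, -0.0139, 0.2149]
eef_rot: [3.141, 0.66, 3.025]
force: [0.8, 0.4, -1.1]
grip_width: 0.0332
finger_force: 51.5
```

Run:
```python
from plan import *
s=arm.get_state(); print(s["clock"],s["eef_pos"],s["eef_rot"]); delta(*scan())
ims=[]
for c in ["scene","wrist","top"]:
    p=cams.read_camera(c); ims.append(p["frame"])
    for n in ["scanner_nose","scanner_grip","label","lid_edge"]:
        print(c,n,[(round(float(d["score"]),2),world(d["position"],p)) for d in cams.landmark_of(p,n)[:2]])
cv2.imwrite("pics/s3.png",np.hstack([cv2.resize(ims[0][130:310,180:360],(400,400)),ims[1][10:410,60:460]]))
```

```text
15.275 [ 0.6673 -0.0139  0.2149] [3.1413 0.6602 3.0246]
shift [0.0023 0.0009 0.0013] turn [-0.      0.003  -0.0004]
scene scanner_nose [(0.92, array([ 0.5857, -0.0066,  0.1674]))]
scene scanner_grip [(0.85, array([ 0.6579, -0.0122,  0.2235]))]
scene label [(0.93, array([ 0.229 , -0.2649,  0.061 ])), (0.63, array([0.5106, 0.0062, 0.1138]))]
scene lid_edge [(0.93, array([0.4676, 0.0134, 0.1486])), (0.85, array([ 0.2845, -0.2708,  0.068 ]))]
wrist scanner_nose [(0.74, array([ 0.5872, -0.0032,  0.1656]))]
wrist scanner_grip [(0.62, array([ 0.6602, -0.0073,  0.2195]))]
wrist label []
wrist lid_edge []
top scanner_nose []
top scanner_grip [(0.96, array([ 0.6601, -0.016 ,  0.2214]))]
top label [(0.67, array([ 0.224 , -0.2686,  0.0609]))]
top lid_edge [(0.87, array([ 0.2796, -0.2735,  0.0637])), (0.6, array([0.4627, 0.0113, 0.1433]))]
```

View pics/s3.png

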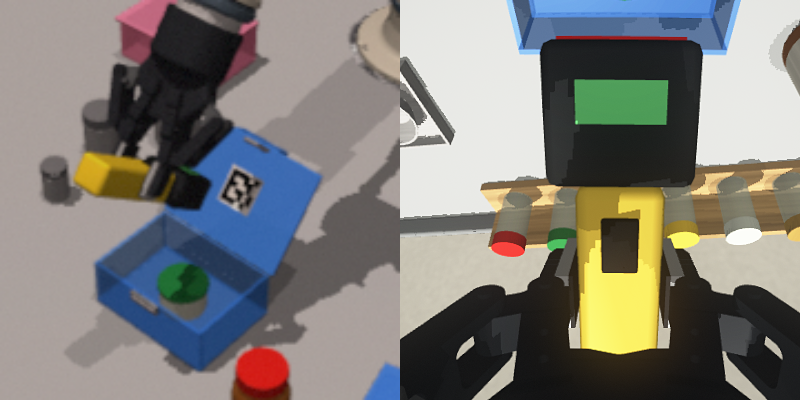

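The left half shows the scanner aimed at the label, with the label at (240,190) and the lid still leaning back. The right half shows it held straight in the fingers. The measured nose and label positions give about 98 mm distance with the beam on centre, so I hold here.

>>> play_rows --rows '[[[0, 0, 0, 0, 0, 0], [0, 0, 0, 0, 0, 0], [0, 0, 0, 0, 0, 0], [0, 0, 0, 0, 0, 0], [0, 0, 0, 0, 0, 0], [0, 0, 0, 0, 0, 0], [0, 0, 0, 0, 0, 0], [0, 0, 0, 0, 0, 0], [0, 0, 0, 0, 0, 0], [0, 0, 0, 0, 0, 0], [0, 0, 0, 0, 0, 0], [0, 0, 0, 0, 0, 0], [0, 0, 0, 0, 0, 0], [0, 0, 0, 0, 0, 0]]]'

```text
clock: 17.77
eef_pos: [0.6663, -0.0138, 0.212]
eef_rot: [3.142, 0.657, 3.025]
force: [1.1, -0.4, -1.9]
grip_width: 0.0333
finger_force: 51.5
```

Run:
```python
from plan import *
s=arm.get_state(); Rc=euler(s["eef_rot"]); up=Rc.inv().apply([0,0,.12]); print("up",up)
pad=np.array([.437,.3225]); ya=.472+np.pi
s2=dict(s); s2["eef_pos"]=s["eef_pos"]+[0,0,.12]
s2["eef_rot"]=down(np.pi+yaw).as_euler('xyz')
# scanner origin is ~ +.0105 along tool x
t=np.r_[pad-.0105*np.array([np.cos(ya),np.sin(ya)]),.12]; print(t)
delta(t+[0,0,s2["eef_pos"][2]-.12],down(ya),s2)
```

```text
up [-0.0733  0.     -0.095 ]
[0.4464 0.3273 0.12  ]
shift [0.2581 0.3132 0.    ] turn [-0.      0.     -0.5885]
```

>>> play_rows --rows '[[[-0.0244, 0, -0.0317, 0, 0, 0], [-0.0244, 0, -0.0317, 0, 0, 0], [-0.0244, 0, -0.0317, 0, 0, 0], [0, 0, 0, 0, 0.13, 0], [0, 0, 0, 0, 0.13, 0], [0, 0, 0, 0, 0.13, 0], [0, 0, 0, 0, 0.13, 0], [0, 0, 0, 0, 0.137, 0], [0.0323, 0.0391, 0, 0, 0, 0], [0.0323, 0.0391, 0, 0, 0, 0], [0.0323, 0.0391, 0, 0, 0, 0], [0.0323, 0.0391, 0, 0, 0, 0], [0.0323, 0.0391, 0, 0, 0, 0], [0.0323, 0.0391, 0, 0, 0, 0], [0.0323, 0.0391, 0, 0, 0, 0], [0.0323, 0.0391, 0, 0, 0, 0]]]'

```text
clock: 19.77
eef_pos: [0.4453, 0.3284, 0.3323]
eef_rot: [3.141, 0.001, 3.025]
force: [0.6, 1.1, -1.5]
grip_width: 0.0332
finger_force: 51.5
```

>>> play_rows --rows '[[[0, 0, 0.04, 0, 0, -0.147], [0, 0, 0.05, 0, 0, -0.147], [0, 0, 0.05, 0, 0, -0.147], [0, 0, 0.05, 0, 0, -0.147], [0, 0, 0.04, 0, 0, 0], [0, 0, 0, 0, 0, 0], [0, 0, 0, 0, 0, 0]]]'

```text
clock: 20.65
eef_pos: [0.4469, 0.3276, 0.1042]
eef_rot: [3.141, 0.003, -2.67]
force: [0.2, -0.4, -0.7]
grip_width: 0.0337
finger_force: 51.4
```

Run:
```python
from plan import *
s=arm.get_state(); print(s["clock"],s["eef_pos"],s["eef_rot"],s["joint_positions"])
delta([.4464,.3273,.0115],down(.472+np.pi))
for c in ["scene","top","wrist"]:
    p=cams.read_camera(c)
    for n in ["scanner","pad","scanner_nose"]:
        print(c,n,[(round(float(d["score"]),2),world(d["position"],p)) for d in cams.landmark_of(p,n)[:2]])
```

```text
20.65 [0.4469 0.3276 0.1042] [ 3.1413  0.003  -2.6705] [ 0.5711 -0.0227  1.5718 -0.      1.5895 -1.4708]
shift [ 0.0008 -0.      0.0927] turn [ 0.0003  0.003  -0.0009]
scene scanner [(0.65, array([0.4367, 0.3181, 0.1009]))]
scene pad [(0.61, array([0.4383, 0.3223, 0.0023]))]
scene scanner_nose [(0.92, array([0.3638, 0.286 , 0.1158])), (0.46, array([0.4375, 0.3299, 0.0033]))]
top scanner [(0.51, array([0.4357, 0.3241, 0.1048]))]
top pad [(0.67, array([0.4381, 0.3223, 0.0019])), (0.67, array([0.7149, 0.3351, 0.0492]))]
top scanner_nose [(0.65, array([0.3678, 0.2892, 0.119 ]))]
wrist scanner [(0.77, array([0.4364, 0.3223, 0.1025]))]
wrist pad []
wrist scanner_nose [(0.77, array([0.3653, 0.2834, 0.1118]))]
```

>>> play_rows --rows '[[[0, 0, 0.03, 0, 0, 0], [0, 0, 0.03, 0, 0, 0], [0, 0, 0.02, 0, 0, 0], [0, 0, 0.008, 0, 0, 0], [0, 0, 0.002, 0, 0, 0], [0, 0, 0, 0, 0, 0]]]'

```text
clock: 22.0
eef_pos: [0.4466, 0.3274, 0.0131]
eef_rot: [3.141, 0.002, -2.67]
force: [-0.0, -0.3, -2.0]
grip_width: 0.0333
finger_force: 51.5
```

>>> play_rows --rows '[[[0, 0, 0.001, 0, 0, 0], [0, 0, 0.001, 0, 0, 0], [0, 0, 0, 0, 0, 0]]]'

```text
clock: 22.38
eef_pos: [0.4463, 0.3272, 0.0107]
eef_rot: [3.141, 0.001, -2.67]
force: [1.3, 0.2, 0.1]
grip_width: 0.0334
finger_force: 51.8
```

>>> play_rows --rows '[[[0, 0, 0.001, 0, 0, 0], [0, 0, 0, 0, 0, 0]]]'

```text
clock: 22.62
eef_pos: [0.4464, 0.3272, 0.0106]
eef_rot: [3.141, 0.001, -2.67]
force: [-2.7, -2.2, 6.2]
grip_width: 0.0333
finger_force: 52.7
```

Contact made (+6 N). Release gently, then rise.

>>> play_rows --rows '[[[0, 0, 0, 0, 0, 0], [0, 0, 0, 0, 0, 0], [0, 0, 0, 0, 0, 0], [0, 0, 0, 0, 0, 0]]]' --jaw 0.3

```text
clock: 23.12
eef_pos: [0.4459, 0.3269, 0.0088]
eef_rot: [-3.142, -0.0, -2.67]
force: [0.2, -0.3, 0.6]
grip_width: 0.0597
finger_force: 0.0
```

>>> play_rows --rows '[[[0, 0, -0.02, 0, 0, 0], [0, 0, -0.04, 0, 0, 0], [0, 0, -0.06, 0, 0, 0], [0, 0, -0.06, 0, 0, 0], [0, 0, -0.06, 0, 0, 0], [0, 0, 0, 0, 0, 0], [0, 0, 0, 0, 0, 0]]]'

```text
clock: 24.0
eef_pos: [0.446, 0.327, 0.2499]
eef_rot: [3.141, 0.001, -2.67]
force: [-0.9, -0.4, -0.5]
grip_width: 0.0599
finger_force: 0.0
```

Run:
```python
from plan import *
s=arm.get_state(); print(s["clock"],s["eef_pos"],s["eef_rot"],s["joint_positions"],s["grip_width"])
for c in ["top","wrist"]:
    p=cams.read_camera(c)
    for n in ["scanner","pad","scanner_nose","lid_edge","label"]:
        print(c,n,[(round(float(d["score"]),2),world(d["position"],p)) for d in cams.landmark_of(p,n)[:2]])
cv2.imwrite("pics/w4.png",p["frame"])
```

```text
24.0 [0.446  0.327  0.2499] [ 3.1414  0.0013 -2.6704] [ 0.5711 -0.0324  1.3236  0.      1.849  -1.4708] 0.05989293564386487
top scanner [(0.81, array([0.4362, 0.3224, 0.0103]))]
top pad [(0.85, array([ 0.441 ,  0.3236, -0.0012]))]
top scanner_nose [(0.6, array([0.3684, 0.287 , 0.0262]))]
top lid_edge [(0.89, array([ 0.2807, -0.2712,  0.0613])), (0.85, array([0.4611, 0.0104, 0.1448]))]
top label [(0.7, array([0.5083, 0.0043, 0.1162])), (0.62, array([ 0.2282, -0.269 ,  0.0617]))]
wrist scanner [(0.87, array([0.4368, 0.325 , 0.0062]))]
wrist pad [(0.86, array([ 0.4395,  0.3244, -0.0026]))]
wrist scanner_nose [(0.69, array([0.3666, 0.2875, 0.0218]))]
wrist lid_edge []
wrist label []
```

View pics/w4.png

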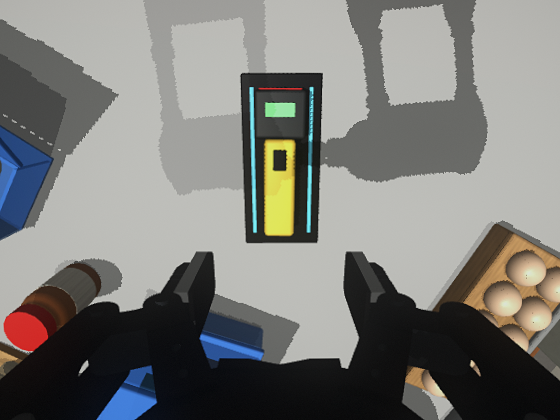

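The scanner lies flat and centred on the pad, between the lines at x=253 and 310 in the picture. Next is the lid: close the fingers and go to the robot side of it.

```bash
cat > lid.py <<'E'
from plan import *
def L(rx,rz,y=0): return R.from_euler('z',yaw).apply([-.055+rx,y,.058+rz])+[.600,-.0045,0]
Rd=down(np.pi+yaw)
E
python3 - <<'E'
from lid import *
s=arm.get_state(); delta(L(-.13,.072),Rd)
s["eef_rot"]=Rd.as_euler('xyz'); delta(L(-.13,.072),Rd,s); print(L(-.13,.072))
E
```

```text
shift [ 0.1672 -0.2627  0.1189] turn [-0.0001 -0.0002  0.5877]
shift [-0.0065 -0.3113  0.1189] turn [ 0.  0. -0.]
[0.4163 0.017  0.13  ]
```

>>> play_rows --rows '[[[0, 0, 0, 0, 0, 0.147], [0, 0, 0, 0, 0, 0.147], [0, 0, 0, 0, 0, 0.147], [0, 0, 0, 0, 0, 0.147], [-0.001, -0.052, 0, 0, 0, 0], [-0.001, -0.052, 0, 0, 0, 0], [-0.001, -0.052, 0, 0, 0, 0], [-0.001, -0.052, 0, 0, 0, 0], [-0.001, -0.052, 0, 0, 0, 0], [-0.001, -0.051, 0, 0, 0, 0], [0, 0, 0.04, 0, 0, 0], [0, 0, 0.04, 0, 0, 0], [0, 0, 0.039, 0, 0, 0], [0, 0, 0, 0, 0, 0], [0, 0, 0, 0, 0, 0]]]' --jaw 1

```text
clock: 26.48
eef_pos: [0.4163, 0.0174, 0.1319]
eef_rot: [3.141, 0.002, 3.025]
force: [-0.1, 0.3, -0.1]
grip_width: 0.0002
finger_force: 0.0
```

Run:
```python
from lid import *
s=arm.get_state(); print(s["eef_pos"],s["eef_rot"],s["force"],s["grip_width"])
for w in [(-.13,.072),(-.011,.072),(.039,.072)]: delta(L(*w),Rd)
```

```text
[0.4163 0.0174 0.1319] [3.1414 0.0021 3.025 ] [-0.1125  0.2673 -0.1118] 0.00015044746760719944
shift [ 0.     -0.0004  0.0019] turn [ 0.0002  0.0021 -0.0001]
shift [-0.119  -0.0004  0.0021] turn [ 0.0002  0.0021 -0.0001]
shift [-0.169  -0.0004  0.0022] turn [ 0.0002  0.0021 -0.0001]
```

>>> play_rows --rows '[[[-0.012, 0, 0, 0, 0, 0], [-0.012, 0, 0, 0, 0, 0], [-0.012, 0, 0, 0, 0, 0], [-0.012, 0, 0, 0, 0, 0], [-0.012, 0, 0, 0, 0, 0], [-0.012, 0, 0, 0, 0, 0]]]'

```text
clock: 27.22
eef_pos: [0.4879, 0.0089, 0.1328]
eef_rot: [3.142, 0.001, 3.025]
force: [-14.3, 0.3, 30.5]
grip_width: -0.0
finger_force: 1.2
```

>>> play_rows --rows '[[[-0.012, 0, 0, 0, 0, 0], [-0.012, 0, 0, 0, 0, 0], [-0.012, 0, 0, 0, 0, 0], [-0.012, 0, 0, 0, 0, 0]]]'

```text
clock: 27.72
eef_pos: [0.5381, 0.0031, 0.135]
eef_rot: [3.141, 0.009, 3.025]
force: [-1.4, 0.9, 0.4]
grip_width: -0.0001
finger_force: 0.5
```

Run:
```python
from lid import *
s=arm.get_state(); print(s["eef_pos"],s["force"])
p=cams.read_camera("scene"); cv2.imwrite("pics/l5.png",cv2.resize(p["frame"][120:330,160:440],None,fx=2,fy=2))
```

```text
[0.5381 0.0031 0.135 ] [-1.3641  0.8906  0.4226]
```

View pics/l5.png

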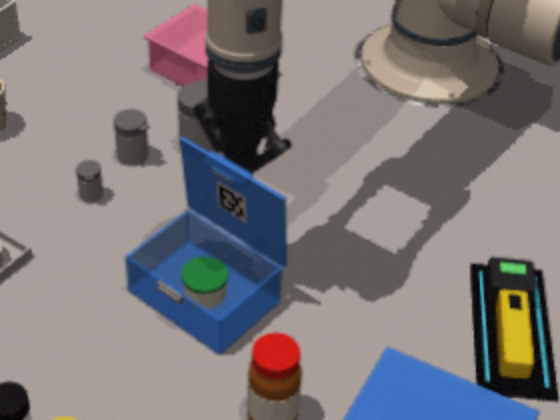

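The picture shows the lid pushed to upright, at about (235,200), with the box and tub undisturbed. I continue over the top.

>>> play_rows --rows '[[[-0.012, 0, 0.001, 0, 0, 0], [-0.012, 0, 0.001, 0, 0, 0], [-0.012, 0, 0.001, 0, 0, 0], [-0.012, 0, 0.001, 0, 0, 0]]]'

```text
clock: 28.28
eef_pos: [0.5832, -0.0023, 0.1253]
eef_rot: [-3.142, -0.001, 3.025]
force: [-1.2, 0.5, -0.2]
grip_width: -0.0
finger_force: 0.2
```

Run:
```python
from lid import *
s=arm.get_state(); print(s["eef_pos"],s["force"])
for w in [(.039,.072),(.0545,.062),(.068,.043),(.079,.021),(.087,.010),(.09,.0055)]: delta(L(*w),Rd)
```

```text
[ 0.5832 -0.0023  0.1253] [-1.1562  0.5293 -0.15  ]
shift [-0.0009 -0.0003 -0.0047] turn [-0.0001 -0.0009 -0.0003]
shift [-0.0164 -0.0003  0.0053] turn [-0.0001 -0.0009 -0.0003]
shift [-0.03   -0.0002  0.0243] turn [-0.0001 -0.0009 -0.0003]
shift [-0.041  -0.0002  0.0463] turn [-0.0001 -0.0009 -0.0003]
shift [-0.049  -0.0002  0.0573] turn [-0.0001 -0.0009 -0.0003]
shift [-0.052  -0.0002  0.0618] turn [-0.0001 -0.0009 -0.0003]
```

>>> play_rows --rows '[[[-0.008, 0, 0.002, 0, 0, 0], [-0.008, 0, 0.004, 0, 0, 0], [-0.007, 0, 0.009, 0, 0, 0], [-0.007, 0, 0.01, 0, 0, 0], [-0.006, 0, 0.01, 0, 0, 0], [-0.005, 0, 0.01, 0, 0, 0], [0, 0, 0, 0, 0, 0]]]'

```text
clock: 29.15
eef_pos: [0.6228, -0.007, 0.0793]
eef_rot: [-3.141, -0.003, 3.025]
force: [-0.2, 0.8, 0.1]
grip_width: 0.0001
finger_force: 0.0
```

Run:
```python
from lid import *
s=arm.get_state(); print(s["eef_pos"],s["force"])
for w in [(.087,.010),(.095,.0055)]: delta(L(*w),Rd)
p=cams.read_camera("scene"); cv2.imwrite("pics/l6.png",cv2.resize(p["frame"][120:330,160:440],None,fx=2,fy=2))
```

```text
[ 0.6228 -0.007   0.0793] [-0.2078  0.8016  0.0561]
shift [-0.0091 -0.0002  0.0113] turn [-0.0002 -0.0025 -0.0003]
shift [-0.0171 -0.0002  0.0157] turn [-0.0002 -0.0025 -0.0003]
```

View pics/l6.png

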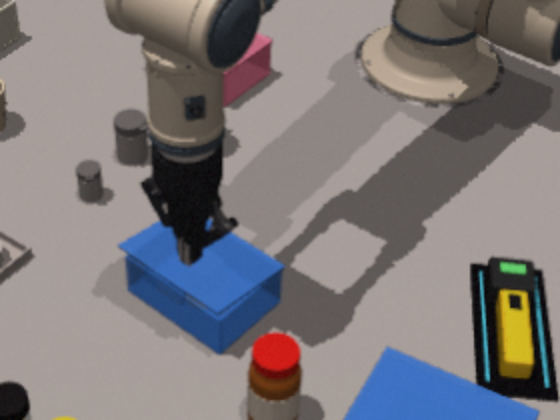

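The lid at about (200,260) is nearly shut and still proud. I move the fingertips toward its front edge and press down while watching the force.

>>> play_rows --rows '[[[-0.01, 0, -0.002, 0, 0, 0], [-0.01, 0, 0.004, 0, 0, 0], [-0.003, 0, 0.004, 0, 0, 0], [0, 0, 0.003, 0, 0, 0], [0, 0, 0, 0, 0, 0]]]'

```text
clock: 29.82
eef_pos: [0.6471, -0.0098, 0.0743]
eef_rot: [-3.142, 0.003, 3.025]
force: [-2.2, -0.2, 8.6]
grip_width: -0.0
finger_force: 4.3
```

>>> play_rows --rows '[[[0, 0, 0.002, 0, 0, 0], [0, 0, 0.002, 0, 0, 0], [0, 0, 0, 0, 0, 0]]]'

```text
clock: 30.2
eef_pos: [0.6474, -0.0098, 0.073]
eef_rot: [3.142, 0.005, 3.025]
force: [-5.7, 0.4, 17.5]
grip_width: -0.0001
finger_force: 8.8
```

>>> play_rows --rows '[[[0, 0, 0.001, 0, 0, 0], [0, 0, 0.001, 0, 0, 0], [0, 0, 0, 0, 0, 0]]]'

```text
clock: 30.58
eef_pos: [0.6476, -0.0099, 0.0682]
eef_rot: [3.142, 0.005, 3.025]
force: [1.9, -0.8, 3.1]
grip_width: 0.0001
finger_force: 1.5
```

>>> play_rows --rows '[[[0, 0, 0.001, 0, 0, 0], [0, 0, 0.001, 0, 0, 0], [0, 0, 0, 0, 0, 0]]]'

```text
clock: 30.95
eef_pos: [0.6465, -0.0096, 0.0653]
eef_rot: [3.142, 0.001, 3.025]
force: [-1.9, -0.9, 8.2]
grip_width: 0.0002
finger_force: 4.1
```

>>> play_rows --rows '[[[0, 0, 0.001, 0, 0, 0], [0, 0, 0.001, 0, 0, 0], [0, 0, 0, 0, 0, 0]]]'

```text
clock: 31.32
eef_pos: [0.6465, -0.0097, 0.0651]
eef_rot: [3.142, 0.002, 3.025]
force: [-4.5, 0.4, 15.3]
grip_width: 0.0001
finger_force: 7.5
```

>>> play_rows --rows '[[[0, 0, 0.001, 0, 0, 0], [0, 0, 0.001, 0, 0, 0], [0, 0, 0, 0, 0, 0]]]'

```text
clock: 31.7
eef_pos: [0.6466, -0.0097, 0.065]
eef_rot: [3.142, 0.003, 3.025]
force: [-8.7, 0.1, 21.5]
grip_width: 0.0001
finger_force: 10.9
```

The lid is bottomed out at z = 0.065, matching the shut lid's expected height, and the click showed as a drop in force. I retreat and check.

>>> play_rows --rows '[[[0, 0, -0.01, 0, 0, 0], [0, 0, -0.03, 0, 0, 0], [0, 0, -0.06, 0, 0, 0], [0, 0, -0.06, 0, 0, 0], [0.03, 0, -0.05, 0, 0, 0], [0.05, 0, -0.02, 0, 0, 0], [0.05, 0, 0, 0, 0, 0], [0, 0, 0, 0, 0, 0], [0, 0, 0, 0, 0, 0]]]'

```text
clock: 32.83
eef_pos: [0.5172, 0.0055, 0.2894]
eef_rot: [-3.142, -0.001, 3.025]
force: [1.1, 1.0, -0.6]
grip_width: -0.0001
finger_force: 0.0
```

Run:
```python
from lid import *
s=arm.get_state(); print(s["clock"],s["eef_pos"],s["force"])
ims=[]
for c in ["top","scene"]:
    p=cams.read_camera(c); ims.append(p["frame"])
    for n in ["scanner","pad","lid_edge","cup","shaker","stack3","ladle_rest","jar"]:
        print(c,n,[(round(float(d["score"]),2),world(d["position"],p).round(3).tolist()) for d in cams.landmark_of(p,n)[:3]])
cv2.imwrite("pics/e7.png",cv2.resize(ims[1][120:330,160:440],None,fx=2.6,fy=2.6))
```

```text
32.825 [0.5172 0.0055 0.2894] [ 1.1072  0.9589 -0.6119]
top scanner [(0.91, [0.435, 0.323, 0.009])]
top pad [(0.76, [0.44, 0.323, 0.002])]
top lid_edge [(0.62, [0.283, -0.274, 0.065])]
top cup [(0.68, [0.513, -0.454, -0.002])]
top shaker [(0.78, [0.447, -0.237, 0.001]), (0.65, [0.374, -0.177, 0.003]), (0.43, [0.544, -0.234, -0.001])]
top stack3 [(0.89, [0.709, 0.339, 0.099]), (0.79, [0.71, 0.339, 0.003]), (0.7, [0.713, 0.336, 0.048])]
top ladle_rest [(0.9, [0.713, -0.323, -0.001])]
top jar [(0.67, [0.699, 0.153, -0.005]), (0.64, [0.44, 0.322, -0.002])]
scene scanner [(0.98, [0.438, 0.32, 0.009])]
scene pad [(0.93, [0.435, 0.324, 0.002]), (0.44, [0.519, -0.449, 0.004]), (0.28, [0.7, 0.152, 0.005])]
scene lid_edge [(0.96, [0.283, -0.273, 0.065]), (0.69, [0.665, -0.013, 0.07])]
scene cup [(0.88, [0.514, -0.451, 0.006]), (0.42, [0.602, -0.004, -0.002])]
scene shaker [(0.7, [0.541, -0.229, -0.004]), (0.58, [0.441, -0.235, -0.002])]
scene stack3 [(0.92, [0.711, 0.338, -0.001]), (0.83, [0.713, 0.338, 0.049]), (0.33, [0.446, 0.325, 0.025])]
scene ladle_rest [(0.66, [0.721, -0.32, -0.002]), (0.36, [0.665, -0.013, 0.068])]
scene jar [(0.67, [0.702, 0.155, 0.005]), (0.48, [0.613, -0.002, 0.062])]
```

View pics/e7.png

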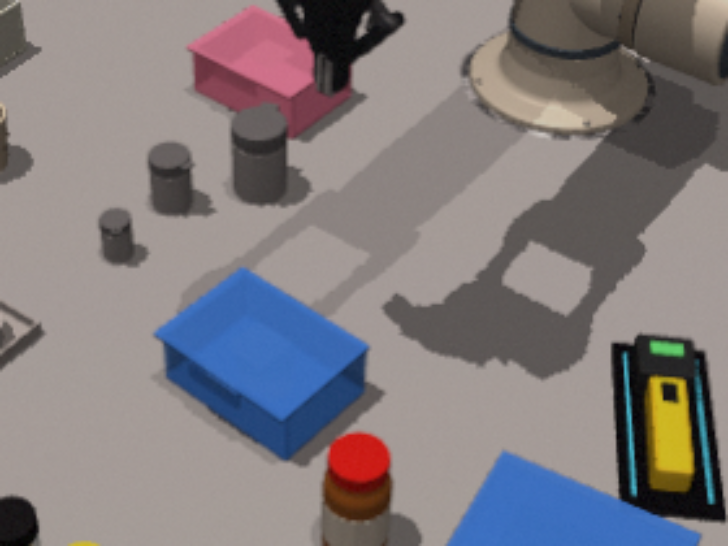

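The lid is shut flush at about (260,340), the scanner is on the pad at (668,420), and nothing else has moved.

```bash
python3 -c "
from h import *
print(job.sign_off())"
```

```text
the job is handed in; nothing more can be done
None
```

I scanned the label for over a second, laid the scanner flat on the middle of the pad, pressed the lid shut past its catch, and handed the job in at about 33 s; the last pictures show nothing else moved, but the hand-in returned no verdict.

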